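# Lid the jar, then hold the damp chest open

### The job

Set the lid squarely on the clay jar and let go of it, so that I can put the jar away in the damp chest. Then open the chest's cover for me: first give its handle a tug before touching the catch, because it may or may not be caught; if it is caught, slide the catch all the way to the other end of its slot. Raise the cover by its handle bar to about 55 degrees (at least half-way to upright) and finish still holding it there by the bar while I load, leaving the jar lidded and the other things on the table where they are.

Things in the scene. Friction and masses are not known exactly. Their poses are not given: they have to be found in the camera images.
- jar: Open round terracotta jar, 0.6 kg, loose, standing on the table; 96 mm outer diameter, 60 mm high, wall 6 mm (mouth 84 mm across). Origin: centre of its underside, z up.
- jar_lid: Loose terracotta jar lid, 0.16 kg, lying right way up on the table. From below: a plug 76 mm diameter and 6 mm high, a flange 96 mm diameter and 6 mm thick, then an upright round knob 22 mm diameter and 34 mm high to grip (46 mm high in all). Origin: centre of the plug's underside, z up. Seated, the plug is in the jar's mouth (4 mm play all round) and the flange rests on the rim: its origin is then 54 mm above the jar's origin.
- chest: Grey plastic damp chest fixed to the table, its place and yaw vary. Origin: centre of the underside of its box, which is 200 mm (own x) by 260 mm (own y) by 110 mm high; own +x points away from the robot (at yaw 0 along world x), z up. A front rail of the same height, 40 mm deep, adjoins the box on its +x side (own x 100 to 140 mm) and carries the catch on top. The cover is hinged on the box's -x top edge (near the robot).
- cover (a joint): Hinge angle of the chest's cover, a grey board 200 x 260 x 10 mm, 0.5 kg: 0 closed, grows as its +x edge rises towards the robot, stop at 1.35 rad. It falls shut when let go. Its top face when closed is 120 mm above the table. If it is caught it rises only about 0.045 rad (8 mm at the bar) and then stops hard; otherwise it lifts freely (about 3 N at the bar). Whether it is caught cannot be seen: a hidden bracket under the cover may or may not stand beneath the catch's tongue.
- cover_bar (a point): Straight round steel handle bar on the cover, 10 mm diameter, 100 mm long along the chest's y, on two legs 8 mm square at own y = -46 and +46 mm, its axis 35 mm above the cover's face. Origin: middle of the bar on its axis; closed it lies in the chest frame at x 75, y 20, z 156 mm. Moves with the cover: 175 mm from the hinge line along the cover, 46 mm off it square to the cover. Axes as the chest's when closed.
- cover_hinge (a point): Middle of the cover's hinge line, which runs along the chest's y: chest frame x -100, y 0, z 110 mm.
- catch (a joint): Travel of the slide catch in m: 0 at its -y end (right, seen from the robot), 0.030 at its +y end of the slot. It starts within 3 mm of 0, takes about 2 N to slide and stays where it is left. If the cover is caught, sliding it to 0.027 or more frees the cover (let the cover down first so that it does not bind); it does not need holding.
- catch_grip (a point): Point in the upper part of the catch's upright steel knob (20 mm along the chest's x, 12 mm along y, top 41 mm above the rail), on its centre line, 30 mm above the rail, i.e. 140 mm above the table; chest frame x 122 mm, y -100 mm plus the catch's travel. Axes as the chest's.
- bowl: White ceramic bowl, 130 mm diameter, 55 mm high, origin under its centre; a bystander, leave it alone.
- mug: Blue mug, 76 mm diameter, 85 mm high, origin under its centre; a bystander, leave it alone.
- brush: Paint brush lying on the table, origin at the underside near its middle; a bystander, leave it alone.
- clay: Grey block of hard clay 70 x 50 x 35 mm, origin under its centre; a bystander, leave it alone.

How it is judged:
By the outcome, as a careful person would: the job done as asked, in the order asked, and still so for the second after the job is handed in, while the arm keeps its last pose, push and grip.
It also fails if it takes over 67 s, if anything falls off the work surface, if the arm or the gripper's body presses on something with over 40 N, if the wrist force passes 120 N, or if a joint passes its speed limit or range.

### The arm

A 6-joint arm with a two-finger parallel gripper is mounted at the origin on the work surface. World frame = base frame: x ahead of the robot, y to its left, z up, the work surface at z = 0. Lengths are in m, angles in degrees, forces in N, time in s.
With the tool pointing down it reaches from about 0.4 to 0.925 m from the base axis. Payload 3.4 kg.
Tool frame: the origin (TCP) lies between the finger pads; the fingertips stand 14 mm ahead of it and the grasp point (between the pads) lies 5 mm behind it; z points along the fingers, y is the line along which they close (so a half turn about z gives the same grasp; the last joint's range is limited). The gripper opens to 85 mm and grips with 20 to 120 N. Pads are 22 mm wide; open, the fingers measure 114 mm over their backs; the gripper's body (76 mm by 85 mm) begins 54 mm behind the grasp point. The pads swing forward as they close: fully open they stand 13 mm farther back than shut.
Start: joints at [-69.815, 17.578, 86.31, -0, 76.112, -4.211], TCP at [0.237, -0.524, 0.245] pointing down, gripper open.
Joint ranges: [-179.03, 179.03], [-60, 130.46], [8.19, 133.38], [-81.62, 261.62], [5.75, 156.47], [-153.77, 153.77]. Speed limits (degrees/s): [147.25, 147.25, 180, 180, 180, 180].

### API

Orientations are given as a 3x3 rotation matrix whose columns are the frame's x, y, z axes.
In Python, from bench import * gives the robot as it stands.
- The arm moves only by the tool drive_tool, never from a script. Its argument "steps" is one flat list of numbers, 4 for each row, row after row: the shift along the tool's x, y, z in m, then the turn about the tool's z in degrees. A call has 1 to 8 rows; each row shifts and turns the commanded pose from where the row before left it, along the tool's axes as they then stand; what a row does not reach is not made up. A row lasts 1/12 s, in which the tool goes at most 41.7 mm and 7.16 degrees, less where a joint would pass 70% of its speed; a pose out of reach is approached as far as the arm can. A call is refused whole if a number of a shift passes 0.0417 or a number of a turn 7.16, either way. A call with a gripper value outside its range is refused whole. "grip" is the finger opening in m, from 0 to 0.0854, set as the call begins (left out, the last holds). The fingers move at their own pace and stop on an object; "squeeze" is the grip in N (left out, the last holds). Time passes only in rows, so rows that do not move let the fingers close. It gives the time, the measured TCP pose, the force, the opening and the grip force at its end, in the units of the state.
- observe(): the state, without advancing time (a new reading comes with each control period).
- grab_frame(name): name is "side" or "top"; returns a dict with "image" (420x560x3 uint8, red, green, blue), "intrinsics" (3x3 intrinsics, pixels), "world_to_cam" (4x4, takes a point from world to camera coordinates). Camera axes: x right, y down, z forward; pixel columns grow to the right and rows downward; lengths in m; the calibration is good to about 2 mm. A picture is of the moment at which its call begins. There is no depth.
- job_done(): hands the job in; it is judged then, once.
The state is a dict: "clock": time; "q": joint angles; "joint_velocities": joint speeds; "tau": joint torques, N m; "position": TCP position; "eef_rot": TCP orientation; "force": force on the tool from outside, world axes, zero at the start; "wrist_torque": the same for the moment, N m; "gripper_width": finger opening in m; "gripper_force": force on a finger pad.
Only numpy, scipy, OpenCV 4.12 (cv2) and the standard library are available. Lean on these libraries where they do the work, as an engineer would, in place of code of your own. Each camera call takes 0.05 s, during which the arm holds its last target. There are 200 camera calls.

## Working session

There is one attempt and no reset: what is moved stays moved. The work goes in short steps, Python scripts to look and compute and a tool call to move; the robot and the scene stay as the last step left them, time stands still between calls to the robot, and variables do not carry over. Pictures are saved under pics/ and viewed, at most 10 in all, crops included, and the job is handed in when it is done.

Besides the shell and the picture viewer there is one more tool, called after "Emit:" by a JSON object that holds its "op" and its "data". drive_tool: Moves the arm, as the interface text tells. Its arguments: {"type":"object","properties":{"steps":{"type":"array"},"grip":{"type":"number"},"squeeze":{"type":"number"}},"required":["steps"]}

```bash
mkdir -p pics; cat > h.py <<'E'
from bench import *
import numpy as np, cv2
def snap(n,f):
    d=grab_frame(n); cv2.imwrite(f,cv2.cvtColor(d["image"],cv2.COLOR_RGB2BGR)); np.savez(n+".npz",K=d["intrinsics"],T=d["world_to_cam"]); return d
def ray(n,u,v,z):
    d=np.load(n+".npz");K,T=d["K"],d["T"];R,t=T[:3,:3],T[:3,3]
    c=-R.T@t; r=R.T@np.linalg.inv(K)@[u,v,1]; return c+r*(z-c[2])/r[2]
def proj(n,p):
    d=np.load(n+".npz");K,T=d["K"],d["T"]; q=K@(T[:3,:3]@np.array(p)+T[:3,3]); return q[:2]/q[2]
E
python3 - <<'E'
from h import *
for n in("top","side"):
    d=snap(n,f"pics/{n}0.png")
    im=cv2.imread(f"pics/{n}0.png"); cv2.imwrite(f"pics/{n}0b.png",cv2.resize(im,(800,600),interpolation=cv2.INTER_CUBIC))
    T=d["world_to_cam"]; print(n,-T[:3,:3].T@T[:3,3],T[:3,:3].round(3).tolist(),d["intrinsics"].tolist())
print(observe())
E
```

```text
top [ 0.31749664 -0.10769889  1.17515156] [[-0.06, -0.998, 0.004], [-0.977, 0.058, -0.206], [0.206, -0.017, -0.978]] [[513.3142882725857, 0.0, 273.8620322259226], [0.0, 513.3142882725857, 209.33858939212433], [0.0, 0.0, 1.0]]
side [0.06359927 0.65730622 0.8452842 ] [[-0.858, -0.513, 0.001], [-0.322, 0.537, -0.78], [0.399, -0.67, -0.626]] [[479.9200091658616, 0.0, 283.4721907275729], [0.0, 479.9200091658616, 207.1660952299637], [0.0, 0.0, 1.0]]
{'clock': 0.1, 'q': array([-6.98157523e+01,  1.76181731e+01,  8.63754329e+01, -4.20714427e-04,
        7.61109093e+01, -4.21089861e+00]), 'joint_velocities': array([ 0.0058704 ,  0.07606562, -0.17501985,  0.01039499,  0.05858919,
        0.01077032]), 'tau': array([ 1.97463219e-04, -4.58528495e+01, -2.52608407e+01, -1.59711217e-04,
        5.52850339e-03, -2.11533421e-05]), 'position': array([ 0.23726449, -0.52311628,  0.24447754]), 'eef_rot': array([[ 9.10717963e-01,  4.13028314e-01, -6.36089695e-04],
       [ 4.13028784e-01, -9.10716367e-01,  1.70965006e-03],
       [ 1.26836585e-04, -1.81973237e-03, -9.99998336e-01]]), 'force': array([0.69837619, 0.10122446, 0.1811027 ]), 'wrist_torque': array([0.03771839, 0.04389626, 0.00830581]), 'gripper_force': 0.0, 'gripper_width': 0.08561899585520645}
```

View pics/top0b.png

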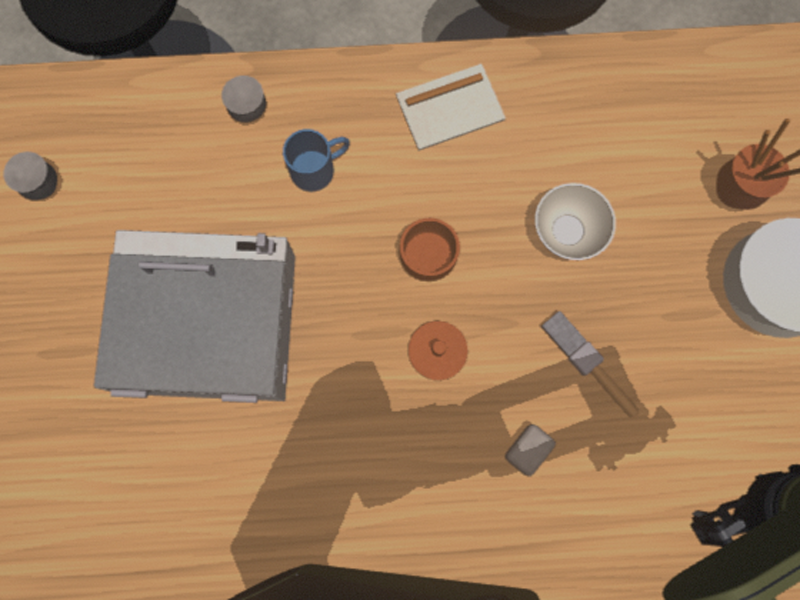

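View pics/side0b.png

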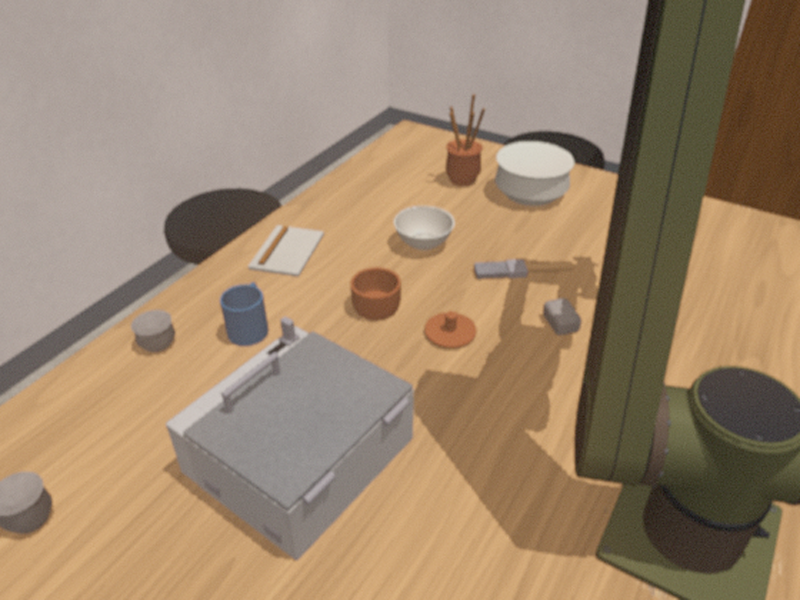

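The top view shows the jar at about (429,249), the lid at (438,350) with its knob at (439,348), the bar from (140,267) to (212,268) and the catch knob at (263,243). The side view shows the same layout with nothing in the way.

```bash
python3 - <<'E'
from h import *
for n,js in(("top",[((300,174),"jar",.06),((307,245),"lid",.012)]),("side",[((263,205),"jar",.06),((315,231),"lid",.012)])):
    im=cv2.imread(f"pics/{n}0.png").astype(int); b,g,r=im[...,0],im[...,1],im[...,2]
    m=((r>1.55*g)&(g<110)&(r>60)&(r>2.0*b)).astype(np.uint8)
    k,lab,st,ce=cv2.connectedComponentsWithStats(m)
    for c,nm,z in js:
        l=lab[c[1]-6:c[1]+6,c[0]-6:c[0]+6]; l=np.bincount(l[l>0]).argmax()
        cs,_=cv2.findContours((lab==l).astype(np.uint8),0,2); c0=max(cs,key=cv2.contourArea)
        pts=cv2.convexHull(c0)[:,0]
        W=np.array([ray(n,u,v,z)[:2] for u,v in c0[:,0]],np.float32)
        (x,y),rr=cv2.minEnclosingCircle(W); print(n,nm,st[l],x,y,rr,"mid",(W.max(0)+W.min(0))/2)
im=cv2.imread("pics/top0.png")
A=cv2.resize(im[155:215,70:210],None,fx=5.7,fy=5.7,interpolation=cv2.INTER_CUBIC)[:,:800]
cv2.imwrite("pics/c1.png",A)
B=cv2.resize(im[150:275,270:340],None,fx=4.5,fy=4.5,interpolation=cv2.INTER_CUBIC)
cv2.imwrite("pics/c2.png",B)
E
```

```text
top jar [ 280  153   42   40 1061] 0.6324459910392761 -0.19161589443683624 0.048027925193309784 mid [ 0.63326246 -0.19157514]
top lid [ 286  225   41   41 1314] 0.47514861822128296 -0.1960752159357071 0.047060854732990265 mid [ 0.4748397 -0.1957865]
side jar [246 188  34  35 392] 0.6138312816619873 -0.16749471426010132 0.07252874970436096 mid [ 0.6192672  -0.16727775]
side lid [308 220  14  14 107] 0.48326677083969116 -0.20662790536880493 0.02738342247903347 mid [ 0.48326677 -0.2069923 ]
```

View pics/c1.png

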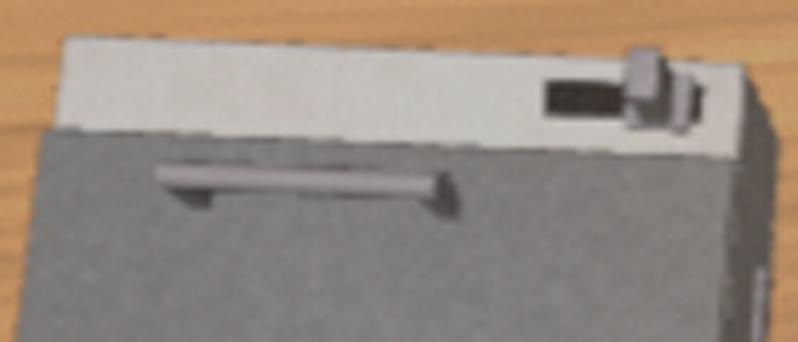

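View pics/c2.png

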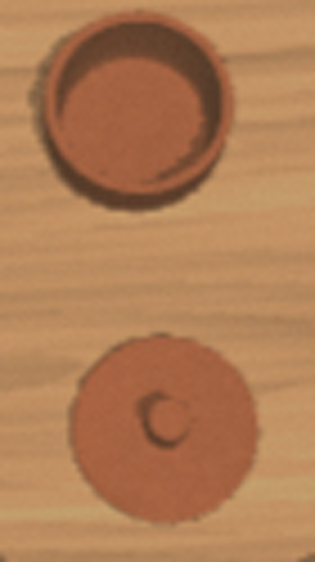

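The crops show the rail's far corners at (65,38) and (743,65), the bar ends at (155,173) and (438,184), and the catch knob near (643,72) at the right-hand (-y) end of its slot. The jar mouth is centred at (139,104) and the lid knob at (171,420).

```bash
python3 - <<'E'
from h import *
c1=lambda x,y,z:ray("top",70+x/5.7,155+y/5.7,z)
c2=lambda x,y,z:ray("top",270+x/4.5,150+y/4.5,z)
L=c1(65,38,.11);R=c1(743,65,.11);print("rail",L,R,np.linalg.norm(L-R))
a=c1(155,173,.156);b=c1(438,184,.156);print("bar",a,b,np.linalg.norm(a-b))
k=c1(643,72,.151);print("knob",k)
d=L-R; yaw=np.arctan2(-d[0],d[1]);print("yaw",np.degrees(yaw)); d=a-b;print("yawbar",np.degrees(np.arctan2(-d[0],d[1])))
# box near corners from 800px view (95,388),(285,400) cover top z .12
l=ray("top",95/1.4286,388/1.4286,.12);r=ray("top",284/1.4286,399/1.4286,.12);d=l-r;print(l,r,np.linalg.norm(d),np.degrees(np.arctan2(-d[0],d[1])))
ex=np.array([np.cos(yaw),np.sin(yaw)]);ey=np.array([-ex[1],ex[0]])
print("origins",(L+R)[:2]/2-.14*ex,((a+b)/2)[:2]-.075*ex-.02*ey,k[:2]-.122*ex+.1*ey,(l+r)[:2]/2+.1*ex)
print("jar",c2(139,104,.06),"lidknob",c2(171,420,.046),"flange",c2(165,428,.012))
# side check
for nm,p in(("jarrim",(.633,-.1917,.06)),("knobtop",(.475,-.196,.046)),("bar mid",((a+b)/2)),("catchtop",k)): print(nm,proj("side",p)*1.4286)
E
```

```text
rail [0.67097138 0.28267912 0.11      ] [0.6451873  0.02677052 0.11      ] 0.2572042550736272
bar [0.6031533  0.23277701 0.156     ] [0.59307002 0.13151709 0.156     ] 0.10176072059822053
knob [0.63206999 0.05795621 0.151     ]
yaw -5.753421399724387
yawbar -5.6866625842507625
[0.43450073 0.30546122 0.12      ] [0.40264328 0.03606328 0.12      ] 0.2712750380637181 -6.744148943564458
origins [0.51878458 0.16875947] [0.52148452 0.16976636] [0.52070931 0.16968266] [0.51806826 0.1607375 ]
jar [ 0.63147785 -0.19253132  0.06      ] lidknob [ 0.47332565 -0.19785102  0.046     ] flange [ 0.47411984 -0.19722364  0.012     ]
jarrim [376.06373249 281.65632744]
knobtop [451.2881342  314.07072115]
bar mid [251.21133277 374.39709161]
catchtop [287.94793319 319.49283059]
```

Emit:
{"op": "drive_tool", "data": {"steps": [0.035,-0.02,0,0,0.035,-0.02,0,0,0.035,-0.02,0,0,0.035,-0.02,0,0,0.035,-0.02,0,0,0.035,-0.02,0,0,0.035,-0.02,0,0,0.035,-0.02,0,0], "grip": 0.05, "squeeze": 30}}

```text
clock: 0.77
position: [0.4269, -0.2604, 0.2451]
eef_rot: [[0.911, 0.413, -0.0], [0.413, -0.911, 0.0], [-0.0, -0.0, -1.0]]
force: [0.0, 0.3, 0.5]
gripper_width: 0.0499
gripper_force: 0.0
```

Emit:
{"op": "drive_tool", "data": {"steps": [0.035,-0.02,0.01,0,0.035,-0.02,0.02,0,0,0,0.035,0,0,0,0.035,0,0,0,0.03,0,0,0,0,0,0,0,0,0]}}

```text
clock: 1.35
position: [0.4704, -0.1985, 0.1154]
eef_rot: [[0.911, 0.413, -0.005], [0.413, -0.911, 0.002], [-0.003, -0.004, -1.0]]
force: [-0.1, 0.1, 0.3]
gripper_width: 0.0501
gripper_force: 0.0
```

Emit:
{"op": "drive_tool", "data": {"steps": [0.001,0,0.03,0,0,0,0.025,0,0,0,0.015,0,0,0,0.008,0,0,0,0.004,0,0,0,0,0,0,0,0,0]}}

```text
clock: 1.93
position: [0.4739, -0.1997, 0.0361]
eef_rot: [[0.911, 0.413, 0.002], [0.413, -0.911, -0.001], [0.002, 0.002, -1.0]]
force: [0.2, -0.2, -1.1]
gripper_width: 0.0501
gripper_force: 0.0
```

Emit:
{"op": "drive_tool", "data": {"steps": [0,0,0,0,0,0,0,0,0,0,0,0,0,0,0,0], "grip": 0.0}}

```text
clock: 2.27
position: [0.4735, -0.1993, 0.0359]
eef_rot: [[0.911, 0.413, 0.002], [0.413, -0.911, -0.001], [0.001, 0.002, -1.0]]
force: [-0.8, -0.1, 6.3]
gripper_width: 0.0208
gripper_force: 29.2
```

```bash
python3 - <<'E'
from h import *
snap("side","pics/s1.png");im=cv2.imread("pics/s1.png");cv2.imwrite("pics/s1b.png",cv2.resize(im[150:290,220:410],None,fx=4,fy=4,interpolation=cv2.INTER_CUBIC))
o=observe();print(o["position"],o["gripper_width"],o["gripper_force"],o["force"])
E
```

```text
[ 0.47348756 -0.19936142  0.03593522] 0.020539488922444667 29.1511407494545 [-0.58008056  1.05461012  6.31140354]
```

View pics/s1b.png

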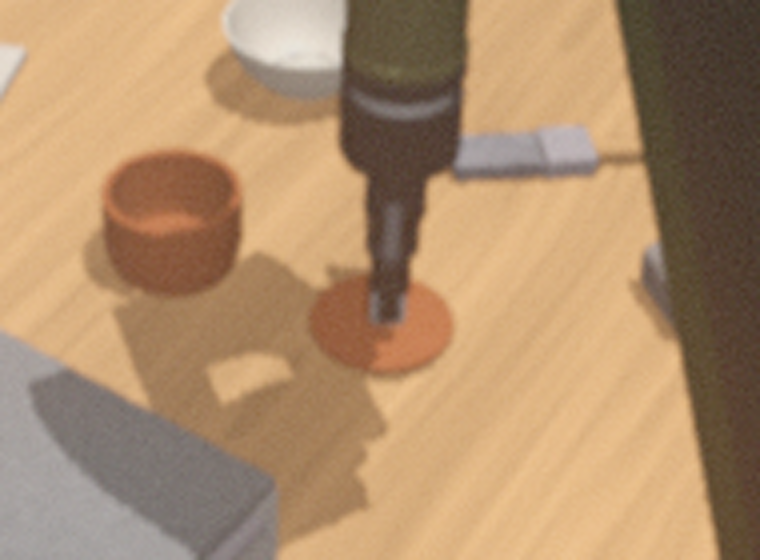

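The side view shows the fingers closed on the knob with the lid still flat. The jar is behind it at (170,220).

Emit:
{"op": "drive_tool", "data": {"steps": [0,0,0,0,0,0,-0.005,0,0,0,-0.02,0,0,0,-0.03,0,0,0,-0.03,0,0,0,-0.015,0,0,0,0,0], "squeeze": 60}}

```text
clock: 2.9
position: [0.4751, -0.2001, 0.1386]
eef_rot: [[0.911, 0.413, 0.007], [0.413, -0.911, -0.004], [0.005, 0.006, -1.0]]
force: [0.5, -0.5, -1.3]
gripper_width: 0.0201
gripper_force: 58.8
```

Emit:
{"op": "drive_tool", "data": {"steps": [0.015,0.006,0,0,0.03,0.012,0,0,0.035,0.015,0,0,0.035,0.014,0,0,0.02,0.008,0,0,0.011,0.004,0,0,0,0,0,0,0,0,0,0]}}

```text
clock: 3.57
position: [0.629, -0.1918, 0.1327]
eef_rot: [[0.91, 0.414, -0.004], [0.414, -0.91, 0.001], [-0.003, -0.003, -1.0]]
force: [-1.3, -0.4, -1.3]
gripper_width: 0.02
gripper_force: 58.9
```

```bash
python3 - <<'E'
from h import *
im=[cv2.cvtColor(snap(n,f"pics/{n}2.png")["image"],cv2.COLOR_RGB2BGR) for n in("top","side")]
A=cv2.resize(im[0][130:220,265:345],None,fx=5,fy=5,interpolation=cv2.INTER_CUBIC)
B=cv2.resize(im[1][155:245,225:305],None,fx=5,fy=5,interpolation=cv2.INTER_CUBIC)
cv2.imwrite("pics/b2.png",np.hstack([A,B]))
o=observe();print(o["position"],o["eef_rot"].round(4).tolist(),o["gripper_width"],o["gripper_force"],o["force"],o["wrist_torque"])
E
```

```text
[ 0.62791981 -0.19198139  0.13341471] [[0.9107, 0.413, -0.0037], [0.413, -0.9107, 0.0011], [-0.003, -0.0025, -1.0]] 0.020053968398879633 58.86122524738312 [-0.53925177 -0.90451235 -0.34713013] [-0.00334072  0.03929014  0.03315885]
```

View pics/b2.png

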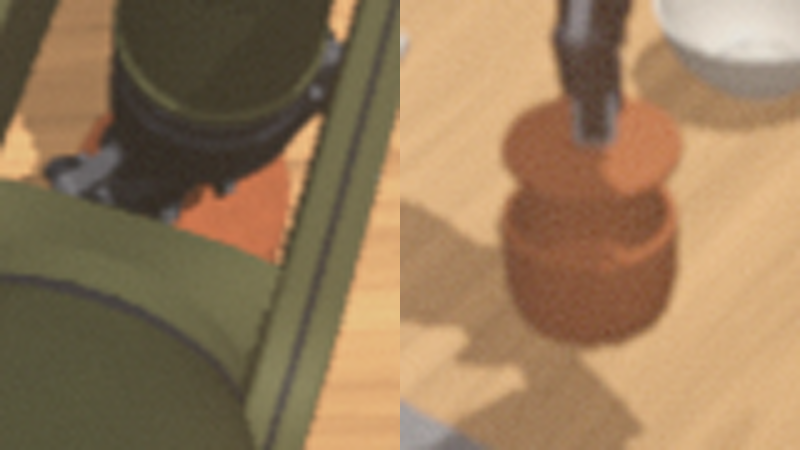

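The lid is held level above the jar. In the side half the lid spans columns 502–683 and the jar 501–678, so they are nearly concentric.

```bash
python3 - <<'E'
from h import *
o=observe();p=o["position"];ex=o["eef_rot"][:,0]
c=p+.0014*ex;c[2]=p[2]-.0359+.0105
print(p,"pred lid",proj("side",c),"seen",225+192.5/5,155+148/5, "pred jar",proj("side",(.632,-.192,.06)),"seen",225+189.5/5)
print(proj("side",c+[.01,0,0])-proj("side",c),proj("side",c+[0,.01,0])-proj("side",c))
im=cv2.imread("pics/side2.png").astype(int);b,g,r=im[...,0],im[...,1],im[...,2]
m=((r>1.7*g)&(r>2.2*b)&(r>60))
for v in range(176,222,4):
    w=np.where(m[v,240:290])[0]; print(v,240+w.min() if len(w) else 0,240+w.max() if len(w) else 0)
E
```

```text
[ 0.62791981 -0.19198139  0.13341471] pred lid [263.94439391 183.12400691] seen 263.5 184.6 pred jar [263.61357024 197.21402543] seen 262.9
[-3.20778232 -1.15120794] [-2.07592877  1.93336717]
176 0 0
180 0 0
184 0 0
188 0 0
192 0 0
196 0 0
200 0 0
204 0 0
208 0 0
212 0 0
216 0 0
220 0 0
```

Emit:
{"op": "drive_tool", "data": {"steps": [0.0023,0.0017,0,0,0,0,0.01,0,0,0,0.01,0,0,0,0.008,0,0,0,0.006,0,0,0,0,0,0,0,0,0]}}

```text
clock: 4.25
position: [0.6323, -0.1928, 0.0998]
eef_rot: [[0.911, 0.413, -0.002], [0.413, -0.911, 0.001], [-0.001, -0.001, -1.0]]
force: [-0.3, 0.4, -2.6]
gripper_width: 0.0199
gripper_force: 58.9
```

Emit:
{"op": "drive_tool", "data": {"steps": [-0.001,-0.0005,0,0,0,0,0.002,0,0,0,0.002,0,0,0,0.002,0,0,0,0.002,0,0,0,0,0,0,0,0,0]}}

```text
clock: 4.83
position: [0.6317, -0.1929, 0.0926]
eef_rot: [[0.911, 0.413, -0.0], [0.413, -0.911, 0.0], [-0.0, -0.0, -1.0]]
force: [0.3, -0.1, -1.8]
gripper_width: 0.02
gripper_force: 58.9
```

Plug is entering the mouth freely (no force). Continue to seat.

Emit:
{"op": "drive_tool", "data": {"steps": [0,0,0.0015,0,0,0,0.001,0,0,0,0.001,0,0,0,0,0,0,0,0,0]}}

```text
clock: 5.25
position: [0.6319, -0.193, 0.0901]
eef_rot: [[0.911, 0.413, 0.001], [0.413, -0.911, -0.0], [0.0, 0.0, -1.0]]
force: [-2.2, 0.4, 5.0]
gripper_width: 0.0201
gripper_force: 59.6
```

Emit:
{"op": "drive_tool", "data": {"steps": [0,0,0,0,0,0,0,0,0,0,0,0,0,0,0,0,0,0,-0.01,0,0,0,-0.02,0,0,0,-0.035,0,0,0,-0.04,0], "grip": 0.05}}

```text
clock: 5.92
position: [0.6302, -0.1924, 0.1935]
eef_rot: [[0.911, 0.413, -0.005], [0.413, -0.911, 0.002], [-0.004, -0.004, -1.0]]
force: [1.1, -0.3, -0.3]
gripper_width: 0.0499
gripper_force: 0.0
```

Emit:
{"op": "drive_tool", "data": {"steps": [0,0,-0.04,0,-0.0,-0.035,0,-7,-0.0,-0.035,0,-7,0,-0.035,0,-7,0,-0.035,0,-7,0,-0.035,0,-7,0,-0.03,0,-7,0,-0.03,0,-7]}}

```text
clock: 6.58
position: [0.4702, -0.0292, 0.235]
eef_rot: [[0.279, 0.96, 0.001], [0.96, -0.279, 0.0], [0.001, 0.001, -1.0]]
force: [0.5, 0.2, 0.9]
gripper_width: 0.05
gripper_force: 0.0
```

```bash
python3 - <<'E'
from h import *
im=[cv2.cvtColor(snap(n,f"pics/{n}3.png")["image"],cv2.COLOR_RGB2BGR) for n in("top","side")]
A=cv2.resize(im[0][130:220,265:345],None,fx=5,fy=5,interpolation=cv2.INTER_CUBIC)
B=cv2.resize(im[1][155:245,225:305],None,fx=5,fy=5,interpolation=cv2.INTER_CUBIC)
cv2.imwrite("pics/b3.png",np.hstack([A,B]))
o=observe();R=o["eef_rot"];print(o["position"],np.degrees(np.arctan2(R[1,0],R[0,0])),o["q"])
E
```

```text
[ 0.4658866  -0.02840399  0.23455838] 73.64491799627785 [-8.69757658e+00  9.56446134e+00  9.92879208e+01  2.93733559e-02
  7.13981049e+01  7.64808747e+00]
```

View pics/b3.png

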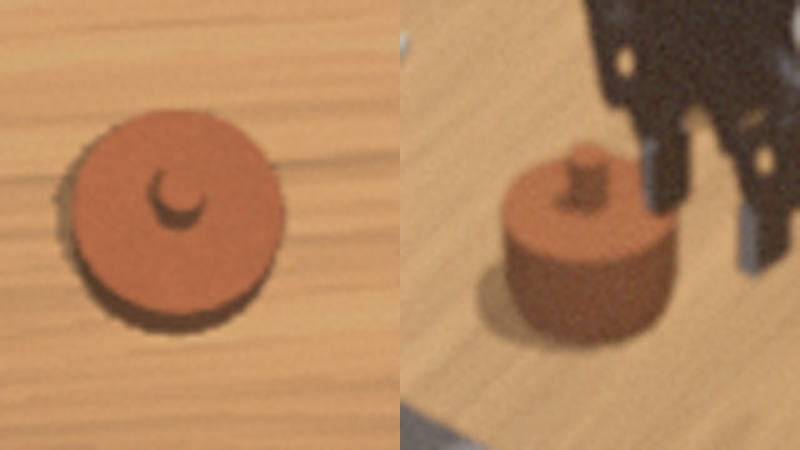

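The lid is seated squarely on the jar, in both the top half (flange concentric with the jar) and the side half (no gap). Next is the bar.

Emit:
{"op": "drive_tool", "data": {"steps": [0.034,0.0095,0,0,0.034,0.0095,0,0,0.034,0.0095,0,0,0.034,0.0095,0,0,0.034,0.0095,0,0,0.034,0.0095,0,0,0.0345,0.0105,0,0]}}

```text
clock: 7.27
position: [0.6057, 0.1802, 0.235]
eef_rot: [[0.287, 0.958, 0.001], [0.958, -0.287, 0.0], [0.0, 0.001, -1.0]]
force: [0.2, -0.6, 0.5]
gripper_width: 0.0499
gripper_force: 0.0
```

Emit:
{"op": "drive_tool", "data": {"steps": [0,0,0.01,-5.45,0,0,0.01,-5.45,0,0,0,0,0,0,0,0]}}

```text
clock: 7.6
position: [0.6043, 0.1786, 0.2139]
eef_rot: [[0.103, 0.995, -0.001], [0.995, -0.103, -0.0], [-0.0, -0.001, -1.0]]
force: [0.0, -0.2, 0.7]
gripper_width: 0.0501
gripper_force: 0.0
```

```bash
python3 - <<'E'
from h import *
im=[cv2.cvtColor(snap(n,f"pics/{n}4.png")["image"],cv2.COLOR_RGB2BGR) for n in("top","side")]
A=cv2.resize(im[0][145:235,60:140],None,fx=5,fy=5,interpolation=cv2.INTER_CUBIC)
B=cv2.resize(im[1][205:295,130:210],None,fx=5,fy=5,interpolation=cv2.INTER_CUBIC)
cv2.imwrite("pics/b4.png",np.hstack([A,B]))
o=observe();R=o["eef_rot"];print(o["position"],np.degrees(np.arctan2(R[1,0],R[0,0])),o["force"])
d=np.array([.598,.182,0])-o["position"];print(R.T@d)
E
```

```text
[0.60474742 0.17839575 0.21501446] 84.11915441648223 [ 0.16048133  0.59996976 -0.04905031]
[ 0.00283401 -0.00729306  0.21500818]
```

View pics/b4.png

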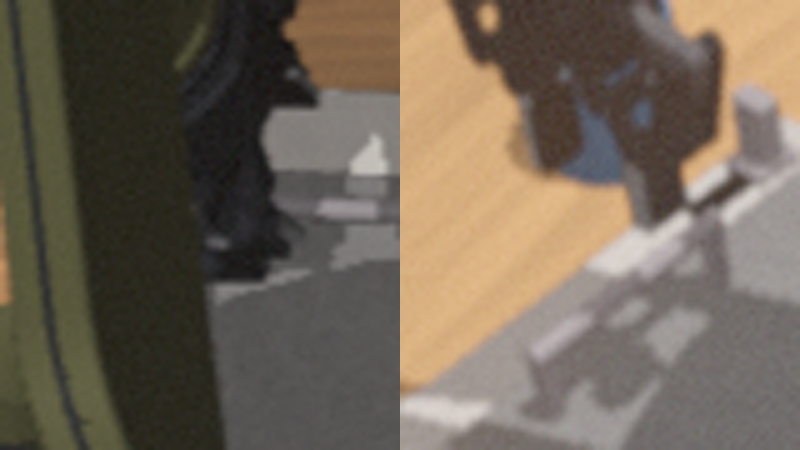

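The view shows the open fingers hovering above the bar, which runs in the side half from about (535,350) to (700,225). The fingers need to come 7 mm toward the robot.

Emit:
{"op": "drive_tool", "data": {"steps": [0.003,-0.007,0,0,0,0,0.015,0,0,0,0.015,0,0,0,0.015,0,0,0,0.012,0,0,0,0.005,0,0,0,0,0,0,0,0,0]}}

```text
clock: 8.37
position: [0.5977, 0.1824, 0.153]
eef_rot: [[0.1, 0.995, 0.001], [0.995, -0.1, 0.0], [0.0, 0.001, -1.0]]
force: [-0.6, 0.8, 0.1]
gripper_width: 0.0498
gripper_force: 0.0
```

Emit:
{"op": "drive_tool", "data": {"steps": [0,0,0,0,0,0,0,0,0,0,0,0,0,0,0,0,0,0,0,0,0,0,0,0], "grip": 0.0, "squeeze": 30}}

```text
clock: 8.87
position: [0.6012, 0.1823, 0.1537]
eef_rot: [[0.1, 0.995, 0.008], [0.995, -0.1, 0.0], [0.001, 0.008, -1.0]]
force: [5.7, -1.7, -1.4]
gripper_width: 0.0084
gripper_force: 29.4
```

Emit:
{"op": "drive_tool", "data": {"steps": [0,0.004,0,0,0,0,0,0,0,-0.0005,-0.002,0,0,-0.0005,-0.002,0,0,-0.0005,-0.002,0,0,-0.0005,-0.002,0,0,0,0,0]}}

```text
clock: 9.45
position: [0.5994, 0.1824, 0.1604]
eef_rot: [[0.099, 0.995, -0.0], [0.995, -0.099, 0.0], [0.0, -0.0, -1.0]]
force: [1.2, 0.7, -2.9]
gripper_width: 0.0085
gripper_force: 29.4
```

Emit:
{"op": "drive_tool", "data": {"steps": [0,-0.0005,-0.001,0,0,0,-0.001,0,0,-0.0005,-0.001,0,0,0,-0.001,0,0,0,0,0]}}

```text
clock: 9.87
position: [0.5982, 0.1825, 0.1644]
eef_rot: [[0.099, 0.995, -0.001], [0.995, -0.099, 0.0], [0.0, -0.001, -1.0]]
force: [0.5, 3.8, -3.0]
gripper_width: 0.0088
gripper_force: 29.3
```

Emit:
{"op": "drive_tool", "data": {"steps": [0,-0.0005,-0.002,0,0,-0.0005,-0.002,0,0,-0.0005,-0.002,0,0,-0.0005,-0.002,0,0,-0.0005,-0.002,0,0,-0.001,-0.002,0,0,0,0,0]}}

```text
clock: 10.45
position: [0.594, 0.1829, 0.1764]
eef_rot: [[0.099, 0.995, -0.002], [0.995, -0.099, 0.0], [0.0, -0.002, -1.0]]
force: [-2.1, 3.8, -4.2]
gripper_width: 0.0085
gripper_force: 29.2
```

It lifts freely (22 mm at the bar with only about 4 N), so it isn't caught and the catch stays alone. Raise along the arc.

Emit:
{"op": "drive_tool", "data": {"steps": [0,-0.0024,-0.0053,0,0,-0.0024,-0.0053,0,0,-0.0029,-0.0056,0,0,-0.003,-0.0056,0,0,-0.0033,-0.0054,0,0,-0.0034,-0.0053,0,0,-0.0037,-0.0051,0,0,-0.0037,-0.0051,0]}}

```text
clock: 11.12
position: [0.5701, 0.1854, 0.2197]
eef_rot: [[0.099, 0.995, 0.0], [0.995, -0.099, 0.001], [0.001, 0.0, -1.0]]
force: [-1.4, 5.5, -6.4]
gripper_width: 0.0087
gripper_force: 29.0
```

```bash
python3 - <<'E'
from h import *
o=observe();print(o["position"],o["force"],o["wrist_torque"],o["gripper_width"],o["eef_rot"].round(3).tolist())
E
```

```text
[0.570094   0.18535827 0.21965909] [-1.3745116   5.45208375 -6.40257348] [ 0.84127466  0.07704565 -0.07292973] 0.008668309831478715 [[0.099, 0.995, 0.0], [0.995, -0.099, 0.001], [0.001, 0.0, -1.0]]
```

Emit:
{"op": "drive_tool", "data": {"steps": [0.001,-0.004,-0.0049,0,0,-0.0041,-0.0048,0,0,-0.0044,-0.0046,0,0,-0.0044,-0.0045,0,0,-0.0047,-0.0042,0,0,-0.0047,-0.0042,0,0,-0.0049,-0.0039,0,0,-0.005,-0.0039,0]}}

```text
clock: 11.78
position: [0.5355, 0.1892, 0.2554]
eef_rot: [[0.1, 0.995, 0.004], [0.995, -0.1, -0.001], [-0.0, 0.004, -1.0]]
force: [3.3, -2.6, -0.3]
gripper_width: 0.0089
gripper_force: 29.2
```

Emit:
{"op": "drive_tool", "data": {"steps": [0,-0.0052,-0.0036,0,0,-0.0053,-0.0035,0,0,-0.0054,-0.0032,0,0,-0.0055,-0.0031,0,0,-0.0057,-0.0028,0,0,-0.0057,-0.0027,0,0,-0.0057,-0.0025,0,0,0,0,0]}}

```text
clock: 12.45
position: [0.4976, 0.1932, 0.2784]
eef_rot: [[0.099, 0.995, 0.007], [0.995, -0.099, -0.0], [0.001, 0.007, -1.0]]
force: [4.2, -3.3, 4.9]
gripper_width: 0.0088
gripper_force: 29.5
```

```bash
python3 - <<'E'
from h import *
o=observe();p=o["position"];print(p,o["force"],o["gripper_width"],o["gripper_force"])
ex=np.array([.995,-.1]);X=(p[:2]-[.6018,.1823])@ex+.175;Z=p[2]-.1537+.046
print(X,Z,np.hypot(X,Z),np.degrees(np.arctan2(Z,X))-14.73)
im=snap("side","pics/s5.png")["image"]
cv2.imwrite("pics/s5b.png",cv2.resize(cv2.imread("pics/s5.png"),(800,600)))
E
```

```text
[0.49758562 0.19320939 0.27842007] [ 4.24108111 -3.29209486  4.94068958] 0.008825118592897774 29.46796417236328
0.07021575694394593 0.17072006992132077 0.1845957605069844 52.91303853904141
```

View pics/s5b.png

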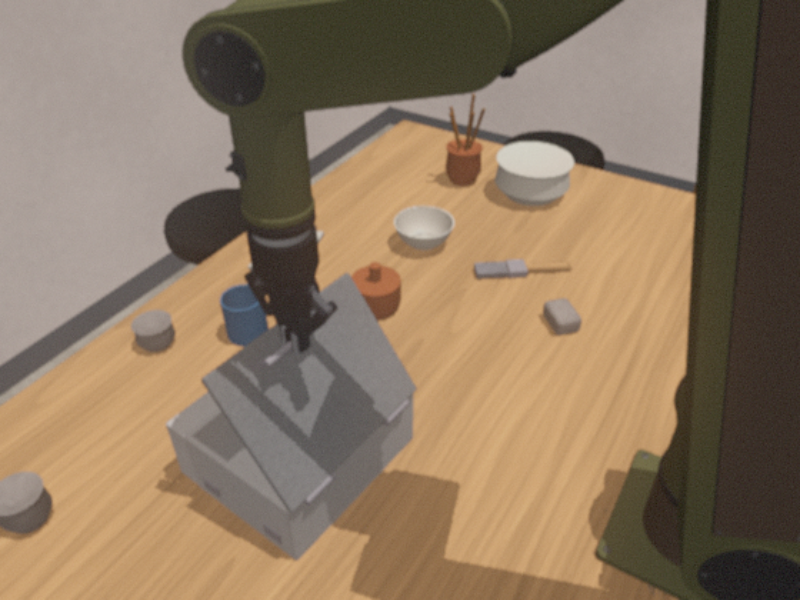

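The cover stands at about 53°, held by the bar. The jar is lidded and nothing else has moved. I'll raise it slightly more.

Emit:
{"op": "drive_tool", "data": {"steps": [0,-0.003,-0.0012,0,0,-0.003,-0.0011,0,0,-0.003,-0.0011,0,0,-0.001,-0.0003,0,0,0,0,0,0,0,0,0,0,0,0,0,0,0,0,0], "squeeze": 40}}

```text
clock: 13.17
position: [0.4889, 0.1941, 0.2821]
eef_rot: [[0.1, 0.995, 0.008], [0.995, -0.1, -0.0], [0.001, 0.008, -1.0]]
force: [5.0, -4.3, 6.3]
gripper_width: 0.0081
gripper_force: 39.4
```

```bash
python3 - <<'E'
from h import *
o=observe();p=o["position"];print(p,o["force"],o["gripper_width"],o["gripper_force"],abs(o["joint_velocities"]).max())
ex=np.array([.995,-.1]);X=(p[:2]-[.6018,.1823])@ex+.175;Z=p[2]-.1537+.046
print(X,Z,np.hypot(X,Z),np.degrees(np.arctan2(Z,X))-14.73)
E
```

```text
[0.48888557 0.19408474 0.28207545] [ 5.02554496 -4.28151964  6.2616554 ] 0.008135962689614142 39.43298935890198 0.1420490471012658
0.06147166781157405 0.1743754506976909 0.18489338481827666 55.851182876436084
```

```bash
python3 -c "
from bench import *
print(job_done())"
```

```text
the job is handed in; nothing more can be done
None
```

The lid is seated on the jar and let go. The tug showed the cover was not caught, so I left the catch alone. The arm is holding the cover by its bar at about 56°, and the job is handed in, though I was shown no verdict.

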